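# Free the battery pack from its bench holder

## Task

Swing the holder's hold-down bar fully up by its red end and leave it up. Then slide the white battery pack out along the base plate, without lifting it off, until it stands wholly inside the yellow area, lined up with it, and let go. Leave the green spare pack where it is.

Things in the scene. Friction and masses are not known exactly. Their poses are not given: they have to be found in the camera images.
- holder: Fixed blue plate, 6 thick, x -205 to 70, y -75 to 75 mm. Origin: bench level under the pack's bay; z up; -x is the way out, towards the robot. Yellow area 150 x 90 (x by y), centre (-120, 0), level with plate top. Bay: side walls, inner faces y = -28 and 28, x -10 to 60, top z = 20; end stop x = 57, top z = 36. Bar posts at x = 22: hinge post y = 62, top z = 79; rest post y = -58, top z = 66.
- hold_bar (a joint): Steel bar across the pack, rad: 0 down, 2.3 end stop, tipped well past upright to holder +y. Starts 0 to 0.1. Stays where left; 2 N at its end moves it. Hinge along holder x at y 60, z 71 mm; bar at x 22, 24 wide, 8 thick. Red grip block at free end, 24 (x) x 34 x 18; centre at angle a: y = 60 - 155 cos a, z = 71 + 155 sin a. Pinched across the 24 from above, it pivots between the fingers.
- battery: White battery pack 110 x 50 x 60 mm (x, y, z), 0.35 to 0.6 kg. Origin: centre of underside, z up; starts on the plate in the bay, axes nearly as the holder's. Black rib on top at its +x end (x 39 to 55, 16 high); the lowered bar lies in front of the rib and blocks it. Its front part (x -55 to -15) projects from the bay, sides free: grasp it there from above across the 50 mm width.
- spare: Bystander: green battery pack of the same shape and size (110 x 50 x 60 mm, black rib on top), standing loose on the bench beside the holder. Origin: centre of underside, z up. Not to be disturbed.
Not all that is in view belongs to the job. There is more than one size of the battery; the one meant has the size given above.

How it is judged:
By the outcome, as a careful person would: the job done as asked, in the order asked, and still so for the second after the job is handed in, with the robot touching nothing.
It also fails if it takes over 53 s, if anything falls off the work surface, if the arm or the gripper's body presses on something with over 40 N, if the wrist force passes 120 N, or if a joint passes its speed limit or range.

## Robot

A 7-joint arm with a two-finger parallel gripper is mounted at the origin on the work surface. World frame = base frame: x ahead of the robot, y to its left, z up, the work surface at z = 0. Lengths are in m, angles in rad, forces in N, time in s.
With the tool pointing down it reaches from about 0.425 to 0.925 m from the base axis. Payload 6.8 kg.
Tool frame: the origin (TCP) lies midway between the tips of the shut fingers; the grasp point (between the pads) lies 19 mm behind it (pinch_z is the distance from the TCP to the grasp point, in m); z points along the fingers, x is the direction in which the jaws open and shut, and the axes are right-handed (so a half turn about z gives the same grasp; the last joint's range is limited). The gripper opens to 85 mm and grips with 20 to 120 N. Pads are 22 mm wide; open, the fingers measure 114 mm over their backs; the gripper's body (76 mm by 85 mm) begins 54 mm behind the grasp point. The pads swing forward as they close: fully open they stand 13 mm farther back than shut.
Start: joints at [1.233, 0.477, 0.022, 1.555, -0.011, 1.109, -0.083], TCP at [0.154, -0.657, 0.231] pointing down, gripper open.
Joint ranges: [-2.96, 2.96], [-0.34, 2.1], [-1.41, 1.46], [0.24, 2.44], [-1.37, 4.51], [0.17, 1.92], [-2.96, 2.96]. Speed limits (rad/s): [2.39, 2.39, 3.14, 3.14, 3.14, 3.14, 3.14].

## Interface

Orientations are given as a unit quaternion [w, x, y, z].
In Python, from rig import * gives the robot as it stands.
- The arm moves only by the tool arm_command, never from a script. Its argument "moves" is a list of rows, each a list of 7 numbers: the shift along the tool's x, y, z in cm, then the turn, a rotation vector about the tool's x, y, z in degrees, then the opening in per cent of the stroke, from 0 (shut) to 100 (fully open). A call has exactly 10 rows; each row is the pose to reach, as a shift and turn from the pose measured when the call began, along the tool's axes at that moment; what a row does not reach only later rows make up. A row lasts 1/12 s, in which the tool goes at most 41.7 mm and 7.16 degrees, less where a joint would pass 70% of its speed; a pose out of reach is approached as far as the arm can. A call with a gripper value outside its range is refused whole. The fingers move at their own pace and stop on an object; "squeeze" is the grip in N (left out, the last holds). Time passes only in rows, so rows that repeat a pose let the fingers close, or fill a call up. It gives the time, the measured TCP pose, the force and the opening at its end, in the units of the state.
- get_obs(): the state, without advancing time (a new reading comes with each control period).
- snapshot(name): name is "scene" or "top" or "wrist"; returns a dict with "img" (480x640x3 uint8, red, green, blue), "camera_matrix" (3x3 intrinsics, pixels), "dist" ([k1, k2, p1, p2, k3] as OpenCV has them; the pictures are not rectified), "extrinsics" (4x4, takes a point from camera to world coordinates). Camera axes: x right, y down, z forward; pixel columns grow to the right and rows downward; lengths in m; the calibration is good to about 2 mm. A picture is of the moment at which its call begins. There is no depth.
- sign_off(): hands the job in, once; it reports no verdict.
Trained networks look in a picture, given as the dict that the camera call returned (one of the last four; its "shot" number tells which), for a name from the list of things; names that differ only in an ending like _2 or _b are one class to them, and where a whole thing is asked for, a point or a joint stands for the part that bears it (a point fixed in the world has none). Each returns a list of dicts, best first, with "confidence" (0 to 1); they miss things now and then, are a little off and sometimes report something else, mostly with a low value. They report only what shows in the picture. A call takes as long as a camera call. They do not tell look-alikes from the thing itself.
- look_for(picture, query): "box" ([centre column, centre row, width, height] in pixels, round what is visible of it).
- tip_of(picture, query): "xy" ([column, row] in pixels: a listed point, or the origin of a listed thing).
The state is a dict: "t": time; "joints": joint angles; "joint_vel": joint speeds; "joint_efforts": joint torques, N m; "eef_pos": TCP position; "eef_rot": TCP orientation; "contact_force": force on the tool from outside, world axes, zero at the start; "torque": the same for the moment, N m; "gripper_width": opening from 0.0 (shut) to 1.0 (fully open).
Only numpy, scipy, OpenCV 4.12 (cv2) and the standard library are available. Lean on these libraries where they do the work, as an engineer would, in place of code of your own. Each camera call takes 0.05 s, during which the arm holds its last target.

## Working session

There is one attempt and no reset: what is moved stays moved. The work goes in short steps, Python scripts to look and compute and a tool call to move; the robot and the scene stay as the last step left them, time stands still between calls to the robot, and variables do not carry over. Pictures are saved under pics/ and viewed, and the job is handed in when it is done.

Besides the shell and the picture viewer there is one more tool, called after "Emit:" as name(argument=value, ...), one argument or row to a line, values as JSON. arm_command: Moves the arm, as the interface text tells. Its arguments: {"type":"object","properties":{"moves":{"type":"array"},"squeeze":{"type":"number"}},"required":["moves"]}

```bash
ls; mkdir -p pics; python3 - <<'E'
from rig import *
import cv2,json
o=get_obs();print({k:o[k] for k in ('t','eef_pos','eef_rot','contact_force','gripper_width')})
for n in ("scene","top","wrist"):
    s=snapshot(n);cv2.imwrite(f"pics/{n}0.png",s["img"][:,:,::-1])
    print(n,s["camera_matrix"].tolist() if hasattr(s["camera_matrix"],'tolist') else s["camera_matrix"],s["dist"],s["extrinsics"])
    for q in ("holder","hold_bar","battery","spare"):
        print(q,[(d["box"],d["confidence"]) for d in look_for(s,q)][:4],[(d["xy"],d["confidence"]) for d in tip_of(s,q)][:4])
E
```

```text
pics
{'t': 0.0, 'eef_pos': array([ 0.15361551, -0.65669803,  0.23031809]), 'eef_rot': array([-5.24120870e-04,  7.83518162e-01, -6.21368230e-01, -7.33155948e-04]), 'contact_force': array([-0.08008478,  0.35741411, -0.61244776]), 'gripper_width': 1.0038663616138728}
scene [[595.9045877869543, 0.0, 318.88494872819194], [0.0, 595.9045877869543, 245.81334330438668], [0.0, 0.0, 1.0]] [0.04538359 0.         0.         0.         0.        ] [[ 0.87080583  0.42450529 -0.24797676  0.86209202]
 [ 0.4915541  -0.74311066  0.45404969 -0.47516115]
 [ 0.00847232 -0.51728311 -0.8557724   1.08582034]
 [ 0.          0.          0.          1.        ]]
holder [([293.6, 257.0, 147.1, 115.7], 0.59)] [([318.1, 273.0], 0.57)]Traceback (most recent call last):
  File "<stdin>", line 8, in <module>
ValueError: it knows: battery, holder, spare
```

```bash
python3 - <<'E'
from rig import *
import cv2,json
for n in ("scene","top","wrist"):
    s=snapshot(n);cv2.imwrite(f"pics/{n}0.png",s["img"][:,:,::-1])
    import pickle;pickle.dump(s,open(f"{n}0.pkl","wb"))
    print(n,s["camera_matrix"][0][0],s["dist"],s["extrinsics"])
    for q in ("holder","battery","spare"):
        print(q,[(d["box"],d["confidence"]) for d in look_for(s,q)][:4],[(d["xy"],d["confidence"]) for d in tip_of(s,q)][:4])
E
```

```text
scene 595.9045877869543 [0.04538359 0.         0.         0.         0.        ] [[ 0.87080583  0.42450529 -0.24797676  0.86209202]
 [ 0.4915541  -0.74311066  0.45404969 -0.47516115]
 [ 0.00847232 -0.51728311 -0.8557724   1.08582034]
 [ 0.          0.          0.          1.        ]]
holder [([292.4, 256.9, 144.0, 112.0], 0.59)] [([318.2, 269.9], 0.63)]
battery [([397.9, 271.6, 43.1, 38.9], 0.94), ([315.0, 259.8, 61.6, 56.5], 0.89), ([268.1, 369.4, 88.3, 107.4], 0.59)] [([394.6, 278.7], 0.97), ([270.7, 378.1], 0.67), ([312.9, 268.4], 0.62)]
spare [([386.8, 200.1, 53.3, 58.8], 0.56)] [([384.3, 206.1], 0.76)]
top 530.6401209091825 [-0.12184886  0.          0.          0.          0.        ] [[-0.01452899 -0.99668829  0.08000847  0.46484482]
 [-0.99988228  0.01408752 -0.00607949  0.09941049]
 [ 0.00493224 -0.08008738 -0.99677564  1.03054647]
 [ 0.          0.          0.          1.        ]]
holder [] [([343.7, 225.4], 0.8)]
battery [([306.6, 147.9, 39.5, 32.5], 0.97), ([342.5, 220.3, 29.7, 66.6], 0.73), ([475.2, 200.0, 94.7, 61.0], 0.58)] [([307.9, 149.8], 0.9), ([343.1, 225.2], 0.85), ([463.7, 200.8], 0.84)]
spare [([226.1, 195.4, 48.9, 59.9], 0.57)] [([229.7, 199.6], 0.67)]
wrist 345.8837049123013 [-0.01944693  0.          0.          0.          0.        ] [[ 2.28267511e-01 -9.30808296e-01 -2.85464286e-01  2.26145158e-01]
 [-9.73598380e-01 -2.18123037e-01 -6.72943937e-02 -6.40393759e-01]
 [ 3.71842784e-04  2.93288690e-01 -9.56023852e-01  3.73155987e-01]
 [ 0.00000000e+00  0.00000000e+00  0.00000000e+00  1.00000000e+00]]
holder [] []
battery [] []
spare [] []
```

View pics/scene0.png

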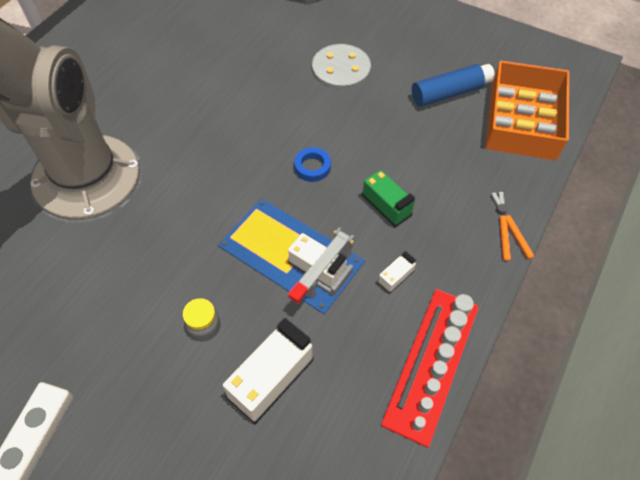

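View pics/top0.png

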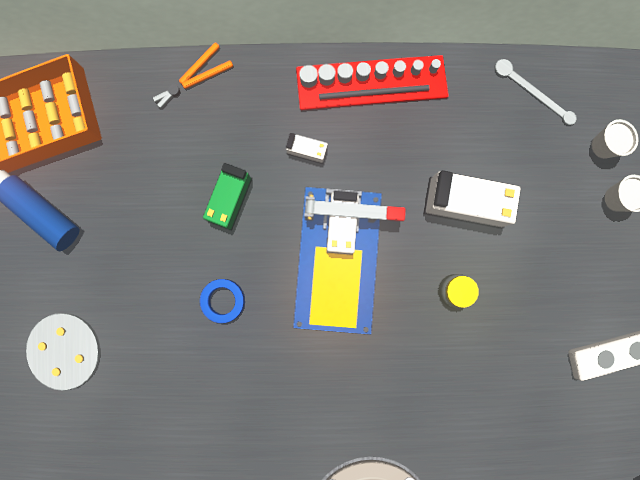

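View pics/wrist0.png

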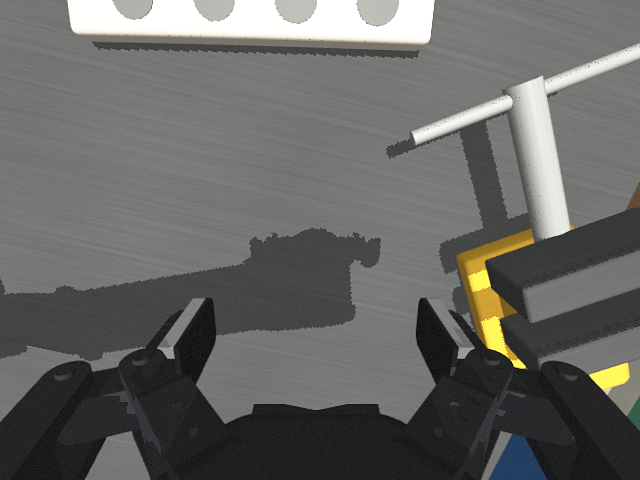

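Battery candidates, top view: small white pack (307,148), white pack in the holder (342,220), big white pack (475,200), green spare (228,197). By the description it's the one in the holder; I'll check it in a crop and measure the holder.

```bash
cat > h.py <<'E'
import numpy as np,cv2,pickle
def proj(s,P):
    E=np.linalg.inv(np.array(s["extrinsics"]));r=cv2.Rodrigues(E[:3,:3])[0]
    return cv2.projectPoints(np.asarray(P,float).reshape(-1,1,3),r,E[:3,3],np.array(s["camera_matrix"]),np.array(s["dist"]))[0].reshape(-1,2)
def unproj(s,uv,z):
    K=np.array(s["camera_matrix"]);E=np.array(s["extrinsics"])
    n=cv2.undistortPoints(np.asarray(uv,float).reshape(-1,1,2),K,np.array(s["dist"])).reshape(-1,2)
    d=np.c_[n,np.ones(len(n))]@E[:3,:3].T;o=E[:3,3]
    return o+d*((z-o[2])/d[:,2])[:,None]
def H2W(h,P):
    P=np.atleast_2d(P).astype(float);c,s=np.cos(h[2]),np.sin(h[2])
    return np.c_[h[0]+c*P[:,0]-s*P[:,1],h[1]+s*P[:,0]+c*P[:,1],P[:,2]]
E
python3 - <<'E'
from h import *
t=pickle.load(open("top0.pkl","rb"));s=pickle.load(open("scene0.pkl","rb"))
from scipy.optimize import least_squares
obs=[]
for n,p in(("top",t),("scene",s)):
    hsv=cv2.cvtColor(p["img"],cv2.COLOR_RGB2HSV)
    box=(290,180,110,160) if n=="top" else (215,195,155,120)
    x,y,w,hh=box
    print(n,unproj(p,[[p2[0],p2[1]] for p2 in ([(305,188),(381,193),(371,334),(295,328)] if n=="top" else [(263,200),(364,262),(328,307),(219,244)])],0.006))
    c=p["img"][y:y+hh,x:x+w,::-1];k=4
    cv2.imwrite(f"pics/crop_{n}.png",cv2.resize(c,None,fx=k,fy=k,interpolation=cv2.INTER_CUBIC) if True else 0)
E
```

```text
top [[ 0.64319473  0.11728076  0.006     ]
 [ 0.63141833 -0.03119832  0.006     ]
 [ 0.35856592 -0.00575499  0.006     ]
 [ 0.37240911  0.13992462  0.006     ]]
scene [[ 0.38326977  0.13965492  0.006     ]
 [ 0.65022081  0.11007633  0.006     ]
 [ 0.63501667 -0.01731885  0.006     ]
 [ 0.36353148 -0.00313624  0.006     ]]
```

View pics/crop_top.png

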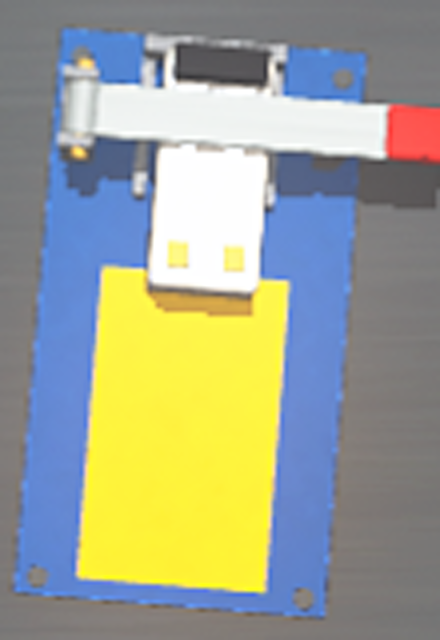

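View pics/crop_scene.png

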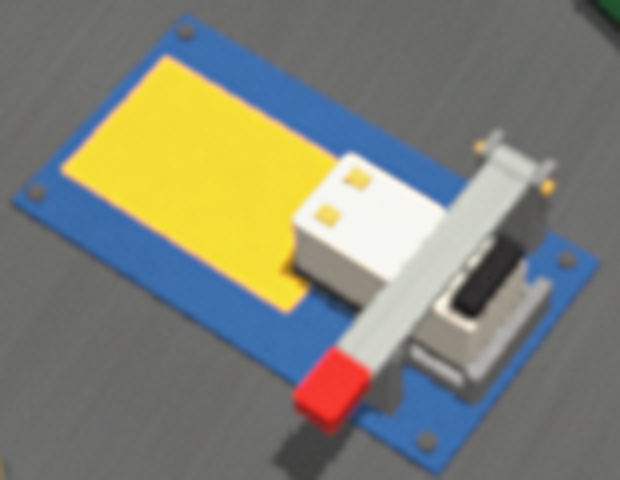

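```bash
cat > fit.py <<'E'
from h import *
from scipy.optimize import least_squares
t=pickle.load(open("top0.pkl","rb"));s=pickle.load(open("scene0.pkl","rb"))
def px(a,o): return (np.array(a,float)+.5)/4-.5+np.array(o)
ut=px([(63,29),(365,53),(325,617),(15,592),(103,266),(289,281),(265,592),(78,576)],(290,180))
Pt=[(70,75,6),(70,-75,6),(-205,-75,6),(-205,75,6),(-45,45,6),(-45,-45,6),(-195,-45,6),(-195,45,6)]
us=px([(187,13),(598,262),(437,473),(12,202),(168,57),(62,170),(289,313)],(215,195))
Ps=[(-205,75,6),(70,75,6),(70,-75,6),(-205,-75,6),(-195,45,6),(-195,-45,6),(-45,-45,6)]
Pt=np.array(Pt)/1e3;Ps=np.array(Ps)/1e3
ft=lambda h:(proj(t,H2W(h,Pt))-ut).ravel()
fs=lambda h:(proj(s,H2W(h,Ps))-us).ravel()
if __name__=="__main__":
    h0=[.57,.05,-.09]
    for f in (ft,fs,lambda h:np.r_[ft(h),fs(h)]):
        r=least_squares(f,h0);print(r.x,np.degrees(r.x[2]),np.abs(r.fun).max().round(2))
    h=r.x;np.save("h.npy",h)
    # bar block: red top centroid in both
    for p,n in((t,"top"),(s,"scene")):
        hsv=cv2.cvtColor(p["img"],cv2.COLOR_RGB2HSV)
        x,y,w,hh=(375,195,40,35) if n=="top" else (280,275,40,35)
        m=np.zeros(hsv.shape[:2],np.uint8);q=hsv[y:y+hh,x:x+w]
        m[y:y+hh,x:x+w]=((q[...,0]<8)|(q[...,0]>172))&(q[...,1]>150)
        v,u=np.nonzero(m);print(n,u.min(),u.max(),v.min(),v.max(),u.mean(),v.mean())
        for a in(0,.05,.1):
            c=np.array([22,60-155*np.cos(a),71+155*np.sin(a)])
            d=np.array([np.cos(a),-np.sin(a)]) # outward -> y-,
            pts=[]
            for X in(-12,12):
              for L in(-17,17):
                for N in(-9,9):
                  pts.append(c+[X,-L*np.cos(a)+N*np.sin(a),L*np.sin(a)+N*np.cos(a)])
            q=proj(p,H2W(h,np.array(pts)/1e3));hull=cv2.convexHull(q.astype(np.float32))
            M=cv2.moments(hull);print(a,q.min(0).round(1),q.max(0).round(1),M["m10"]/M["m00"],M["m01"]/M["m00"])
    # battery: front top corners
    def b(v,P): # v: dx,dy,yaw
        return H2W(h,H2W(v,np.array(P)/1e3))
    ub=px([(150,290),(259,294),(157,150),(268,154)],(290,180))
    ubs=px([(350,152),(295,222),(443,212),(297,260)],(215,195))
    top=66
    fb=lambda v:(np.r_[proj(t,b(v,[(-55,25,top),(-55,-25,top)])),proj(s,b(v,[(-55,25,top),(-55,-25,top)]))]-np.r_[ub[:2],ubs[:2]]).ravel()
    r=least_squares(fb,[0,0,0]);print("bat",r.x,np.degrees(r.x[2]),r.fun.round(1))
E
python3 fit.py
```

```text
[ 0.56966169  0.0493608  -0.09528174] -5.45924183129129 0.53
[ 0.57280935  0.04804248 -0.09978296] -5.717142424355502 0.98
[ 0.57088698  0.04897444 -0.09695783] -5.5552746572671525 1.21
top 387 404 206 220 395.59493670886076 213.1476793248945
0 [384.7 205.1] [405.5 220.8] 395.1149734845917 212.96994740276176
0.05 [385.3 204.5] [406.  220.3] 395.65483473067343 212.42626743589798
0.1 [385.8 203.9] [406.2 219.8] 395.98745997990045 211.85675326334155
scene 289 306 282 302 297.5617021276596 292.17446808510635
0 [286.7 280.8] [307.7 304.7] 297.2515587195634 292.7372809939434
0.05 [286.7 278.9] [307.8 302.9] 297.2140858694617 290.8218175713163
0.1 [286.7 276.8] [308.  300.8] 297.2975689180845 288.7380871344324
bat [-3.48448149e-06  6.50363353e-04  4.42040600e-02] 2.532706073668947 [-0.1 -1.7  0.1 -1.7 -1.6 -1.3 -1.6 -1.1]
```

The crop shows the pack under the bar with its black rib behind the bar, inside the holder walls: the right one. Bar is at about 0 rad. Now for the first approach.

```bash
cat > go.py <<'E'
from h import *
from rig import *
from scipy.spatial.transform import Rotation as R
h=np.load("h.npy")
def target(P,yawdeg=0):  # P holder frame mm TCP; tool x at yawdeg from holder x, z down
    w=H2W(h,np.array(P)/1e3)[0]
    a=h[2]+np.radians(yawdeg)
    x=np.array([np.cos(a),np.sin(a),0]);z=np.array([0,0,-1.]);y=np.cross(z,x)
    return w,np.c_[x,y,z]
def show(P,yawdeg=0):
    o=get_obs();w,T=target(P,yawdeg)
    q=o["eef_rot"];C=R.from_quat([q[1],q[2],q[3],q[0]])
    d=C.inv().apply(w-o["eef_pos"])*100;r=(C.inv()*R.from_matrix(T)).as_rotvec(degrees=True)
    print(P,"shift",d.round(2),"rot",r.round(1))
def where():
    o=get_obs();c,s=np.cos(h[2]),np.sin(h[2]);d=o["eef_pos"]-[h[0],h[1],0]
    print("t",round(o["t"],2),"holder TCP mm",(np.array([c*d[0]+s*d[1],-s*d[0]+c*d[1],d[2]])*1e3).round(1),"F",o["contact_force"].round(1),"w",round(float(o["gripper_width"]),3),"j",o["joints"].round(2))
E
python3 -c "
from go import *
where();show((22,-95,200),0);show((22,-95,50),0)"
```

```text
t 1.25 holder TCP mm [-346.8 -743.3  231.3] F [ 0.2 -0.7 -0.5] w 1.0 j [ 1.23  0.48  0.02  1.56 -0.01  1.11 -0.08]
(22, -95, 200) shift [-49.57 -55.74   3.13] rot [ -0.    0.  -71.3]
(22, -95, 50) shift [-49.57 -55.74  18.13] rot [ -0.    0.  -71.3]
```

Emit:
arm_command(
  moves=[
    [-2.5,-2.8,0,0,0,-3.5,100],
    [-5,-5.6,0,0,0,-7,100],
    [-7.5,-8.4,0,0,0,-10.5,100],
    [-10,-11.2,0,0,0,-14,100],
    [-12.5,-14,0,0,0,-17.5,100],
    [-15,-16.8,0,0,0,-21,100],
    [-17.5,-19.6,0,0,0,-24.5,100],
    [-20,-22.4,0,0,0,-28,100],
    [-22.5,-25.2,0,0,0,-31.5,100],
    [-25,-28,0,0,0,-35,100],
  ],
  squeeze=40,
)

```text
t: 2.08
eef_pos: [0.3702, -0.3486, 0.2316]
eef_rot: [0.0, 0.935, -0.356, 0.0]
contact_force: [0.7, -1.2, 0.9]
gripper_width: 0.998
```

```bash
python3 -c "
from go import *
where();show((22,-95,200),0);show((22,-95,50),0)"
```

```text
t 2.08 holder TCP mm [-161.3 -415.1  231.6] F [ 0.7 -1.2  0.9] w 0.998 j [ 0.86  0.22 -0.26  1.93  0.07  1.   -0.16]
(22, -95, 200) shift [ -4.07 -36.66   3.15] rot [  0.   -0.  -36.1]
(22, -95, 50) shift [ -4.08 -36.66  18.15] rot [  0.   -0.  -36.1]
```

Emit:
arm_command(
  moves=[
    [-0.4,-3.7,0.3,0,0,-4,100],
    [-0.8,-7.4,0.6,0,0,-8,100],
    [-1.2,-11.1,1,0,0,-12,100],
    [-1.6,-14.8,1.5,0,0,-16,100],
    [-2,-18.5,2,0,0,-20,100],
    [-2.5,-22.2,2.5,0,0,-24,100],
    [-2.9,-25.9,3,0,0,-28,100],
    [-3.3,-29.6,3.1,0,0,-32,100],
    [-3.7,-33.3,3.1,0,0,-36.1,100],
    [-4.1,-36.7,3.1,0,0,-36.1,100],
  ],
)

```text
t: 2.92
eef_pos: [0.5846, -0.0453, 0.2005]
eef_rot: [0.0, 0.999, -0.047, 0.0]
contact_force: [0.7, -0.5, 0.4]
gripper_width: 0.999
```

```bash
python3 -c "
from go import *
where();show((22,-95,200),0);show((22,-95,50),0)
s=snapshot('wrist');cv2.imwrite('pics/w1.png',s['img'][:,:,::-1])
P=H2W(h,np.array([[10,-78,80],[34,-78,80],[34,-112,80],[10,-112,80]])/1e3);print(proj(s,P).round(0))"
```

```text
t 2.92 holder TCP mm [ 22.8 -92.5 200.5] F [ 0.7 -0.5  0.4] w 0.999 j [ 0.37  0.41 -0.51  1.78  0.23  1.01 -0.33]
(22, -95, 200) shift [-0.08  0.25  0.05] rot [ 0.  -0.   0.2]
(22, -95, 50) shift [-0.09  0.25 15.05] rot [ 0.  -0.   0.2]
[[299. 212.]
 [330. 212.]
 [330. 253.]
 [300. 253.]]
```

View pics/w1.png

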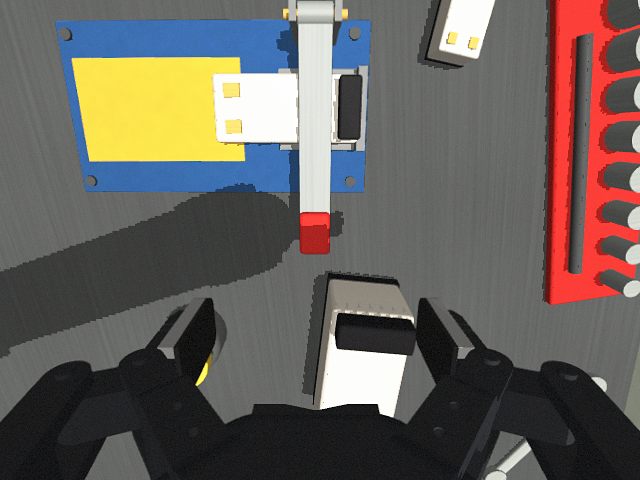

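```bash
python3 -c "
from go import *
t=pickle.load(open('top0.pkl','rb'))
for z in(0,.096,.12):
  w=unproj(t,[(436,172),(427,205),(448,172)],z);d=w-[h[0],h[1],0];c,s=np.cos(h[2]),np.sin(h[2]);print(z,(np.c_[c*d[:,0]+s*d[:,1],-s*d[:,0]+c*d[:,1]]*1e3).round())
"
```

```text
0 [[ 121. -181.]
 [  53. -167.]
 [ 123. -205.]]
0.096 [[  99. -160.]
 [  38. -148.]
 [ 101. -182.]]
0.12 [[  94. -155.]
 [  34. -143.]
 [  96. -177.]]
```

Emit:
arm_command(
  moves=[
    [0,0.2,2.5,0,0,0.2,100],
    [-0.1,0.2,5,0,0,0.2,100],
    [-0.1,0.2,7.5,0,0,0.2,100],
    [-0.1,0.2,10,0,0,0.2,80],
    [-0.1,0.2,12,0,0,0.2,70],
    [-0.1,0.2,13.5,0,0,0.2,60],
    [-0.1,0.2,14.5,0,0,0.2,50],
    [-0.1,0.2,15,0,0,0.2,50],
    [-0.1,0.2,15,0,0,0.2,50],
    [-0.1,0.2,15,0,0,0.2,50],
  ],
)

```text
t: 3.8
eef_pos: [0.5881, -0.0385, 0.0519]
eef_rot: [-0.003, 0.999, -0.046, 0.003]
contact_force: [0.3, 0.4, -0.4]
gripper_width: 0.502
```

```bash
python3 -c "
from go import *
where();show((22,-95,50),0)
s=snapshot('wrist');cv2.imwrite('pics/w2.png',s['img'][:,:,::-1])"
```

```text
t 3.8 holder TCP mm [ 25.6 -85.4  51.9] F [ 0.3  0.4 -0.4] w 0.502 j [ 0.3   0.6  -0.44  1.88  0.36  0.74 -0.44]
(22, -95, 50) shift [-0.37  0.96  0.18] rot [-0.3 -0.3  0.3]
```

View pics/w2.png

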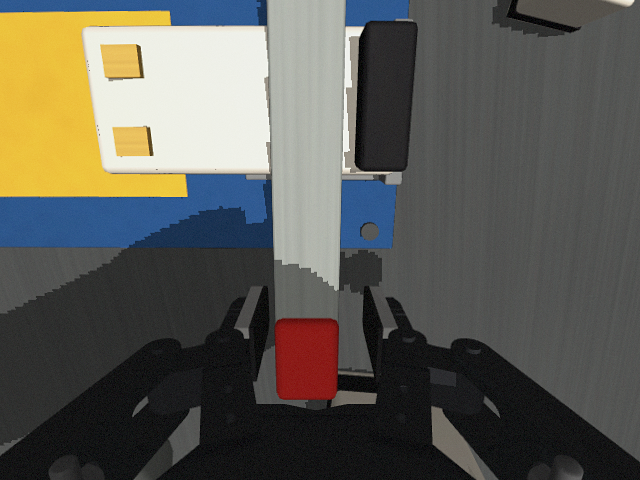

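Emit:
arm_command(
  moves=[
    [-0.2,0.5,0.1,-0.3,-0.3,0.3,50],
    [-0.4,1,0.2,-0.3,-0.3,0.3,50],
    [-0.4,1,0.2,-0.3,-0.3,0.3,50],
    [-0.4,1,0.2,-0.3,-0.3,0.3,50],
    [-0.4,1,0.2,-0.3,-0.3,0.3,35],
    [-0.4,1,0.2,-0.3,-0.3,0.3,10],
    [-0.4,1,0.2,-0.3,-0.3,0.3,10],
    [-0.4,1,0.2,-0.3,-0.3,0.3,10],
    [-0.4,1,0.2,-0.3,-0.3,0.3,10],
    [-0.4,1,0.2,-0.3,-0.3,0.3,10],
  ],
  squeeze=30,
)

```text
t: 4.68
eef_pos: [0.5837, -0.0481, 0.0502]
eef_rot: [-0.0, 0.999, -0.049, 0.001]
contact_force: [-0.0, -0.8, 0.9]
gripper_width: 0.275
```

```bash
python3 -c "
from go import *
where();show((22,-95,50),0)
s=snapshot('wrist');cv2.imwrite('pics/w3.png',s['img'][:,:,::-1])
x0=-95
for a in np.arange(0,2.31,.1): print(a.round(2),round(-(155*(1-np.cos(a)))/10,2),round(-15.5*np.sin(a),2))"
```

```text
t 4.68 holder TCP mm [ 22.1 -95.3  50.2] F [-0.  -0.8  0.9] w 0.275 j [ 0.31  0.6  -0.44  1.89  0.36  0.74 -0.43]
(22, -95, 50) shift [-0.01 -0.03  0.02] rot [-0.  -0.1 -0. ]
0.0 -0.0 -0.0
0.1 -0.08 -1.55
0.2 -0.31 -3.08
0.3 -0.69 -4.58
0.4 -1.22 -6.04
0.5 -1.9 -7.43
0.6 -2.71 -8.75
0.7 -3.64 -9.99
0.8 -4.7 -11.12
0.9 -5.87 -12.14
1.0 -7.13 -13.04
1.1 -8.47 -13.81
1.2 -9.88 -14.45
1.3 -11.35 -14.94
1.4 -12.87 -15.27
1.5 -14.4 -15.46
1.6 -15.95 -15.49
1.7 -17.5 -15.37
1.8 -19.02 -15.09
1.9 -20.51 -14.67
2.0 -21.95 -14.09
2.1 -23.33 -13.38
2.2 -24.62 -12.53
2.3 -25.83 -11.56
```

View pics/w3.png

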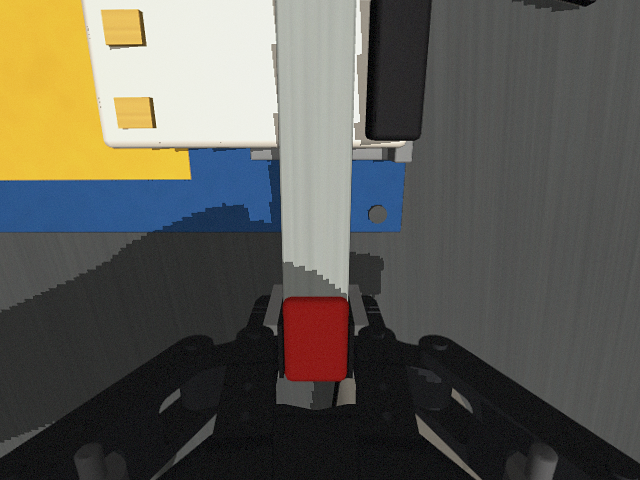

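Emit:
arm_command(
  moves=[
    [0,-0.02,-0.8,0,0,0,10],
    [0,-0.1,-1.55,0,0,0,10],
    [0,-0.3,-3.1,0,0,0,10],
    [0,-0.7,-4.6,0,0,0,10],
    [0,-1.2,-6,0,0,0,10],
    [0,-1.9,-7.4,0,0,0,10],
    [0,-2.7,-8.75,0,0,0,10],
    [0,-3.6,-10,0,0,0,10],
    [0,-4.2,-10.6,0,0,0,10],
    [0,-4.7,-11.1,0,0,0,10],
  ],
)

```text
t: 5.57
eef_pos: [0.5881, -0.0012, 0.1621]
eef_rot: [0.0, 0.999, -0.048, 0.001]
contact_force: [2.4, -1.0, -5.3]
gripper_width: 0.277
```

```bash
python3 -c "
from go import *
where()
s=snapshot('wrist');cv2.imwrite('pics/w4.png',s['img'][:,:,::-1])
where()
z0=50.2
for a in np.arange(.8,2.36,.1): print(round(a,2),end=' ');show((22,60-155.3*np.cos(a),50.2+155*np.sin(a)),0)"
```

```text
t 5.57 holder TCP mm [ 22.  -48.3 162.1] F [ 2.4 -1.  -5.3] w 0.277 j [ 0.29  0.46 -0.51  1.81  0.27  0.94 -0.43]
t 5.62 holder TCP mm [ 22.1 -47.5 162.8] F [ 0.1 -1.3  1.4] w 0.278 j [ 0.28  0.46 -0.51  1.81  0.27  0.94 -0.43]
0.8 (22, np.float64(-48.1985519616148), np.float64(161.39019408942602)) shift [-0.01  0.06  0.14] rot [ 0.  -0.1  0. ]
0.9 (22, np.float64(-36.53602807243419), np.float64(171.61567099225994)) shift [-0.01 -1.1  -0.89] rot [ 0.  -0.1  0. ]
1.0 (22, np.float64(-23.90894810132211), np.float64(180.62800264522394)) shift [-0.01 -2.36 -1.79] rot [ 0.  -0.1  0. ]
1.1 (22, np.float64(-10.443477657392165), np.float64(188.3371408095225)) shift [-0.   -3.71 -2.56] rot [ 0.  -0.1  0. ]
1.2 (22, np.float64(3.7258407297725853), np.float64(194.66605832492007)) shift [-0.   -5.13 -3.19] rot [ 0.  -0.1  0. ]
1.3 (22, np.float64(18.45743191460155), np.float64(199.5515187396649)) shift [ 0.   -6.6  -3.68] rot [ 0.  -0.1  0. ]
1.4 (22, np.float64(33.60410270759257), np.float64(202.9447081482113)) shift [ 0.   -8.11 -4.02] rot [ 0.  -0.1  0. ]
1.5 (22, np.float64(49.01451258100574
[... 359 characters left out ...]
64), np.float64(201.14638278612028)) shift [  0.   -14.28  -3.85] rot [ 0.  -0.1  0. ]
1.9 (22, np.float64(110.20686973390204), np.float64(196.87651359154927)) shift [  0.   -15.77  -3.42] rot [ 0.  -0.1  0. ]
2.0 (22, np.float64(124.62760371577119), np.float64(191.1411011579807)) shift [  0.   -17.22  -2.85] rot [ 0.  -0.1  0. ]
2.1 (22, np.float64(138.40260004435783), np.float64(183.99745183057547)) shift [  0.   -18.59  -2.13] rot [ 0.  -0.1  0. ]
2.2 (22, np.float64(151.39422350975516), np.float64(175.51694259203651)) shift [  0.   -19.89  -1.29] rot [ 0.  -0.1  0. ]
2.3 (22, np.float64(163.47266610475668), np.float64(165.78430788739166)) shift [  0.   -21.1   -0.31] rot [ 0.  -0.1  0. ]
```

View pics/w4.png

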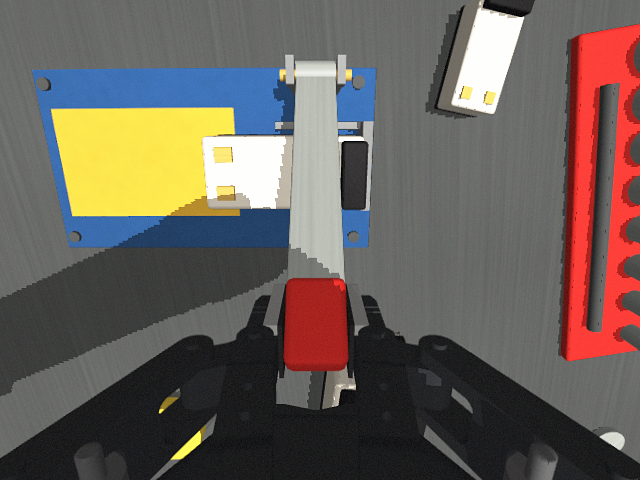

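Emit:
arm_command(
  moves=[
    [0,-1.1,-0.9,0,0,0,10],
    [0,-2.35,-1.8,0,0,0,10],
    [0,-3.7,-2.55,0,0,0,10],
    [0,-5.1,-3.2,0,0,0,10],
    [0,-6.6,-3.7,0,0,0,10],
    [0,-8.1,-4,0,0,0,10],
    [0,-9.65,-4.2,0,0,0,10],
    [0,-11.2,-4.25,0,0,0,10],
    [0,-12.3,-4.2,0,0,0,10],
    [0,-12.75,-4.1,0,0,0,10],
  ],
)

```text
t: 6.45
eef_pos: [0.6009, 0.1295, 0.2043]
eef_rot: [-0.0, 0.999, -0.047, 0.002]
contact_force: [2.0, -2.0, 6.9]
gripper_width: 0.277
```

```bash
python3 -c "
from go import *
where()
s=snapshot('wrist');cv2.imwrite('pics/w5.png',s['img'][:,:,::-1])
where()
z0=50.2
for a in np.arange(1.7,2.36,.1): print(round(a,2),end=' ');show((22,float(60-155.3*np.cos(a)),float(50.2+155*np.sin(a))),0)"
```

```text
t 6.45 holder TCP mm [ 22.1  83.  204.3] F [ 2.  -2.   6.9] w 0.277 j [ 0.09  0.46 -0.54  1.71  0.27  1.05 -0.63]
t 6.5 holder TCP mm [ 22.1  83.4 204.3] F [ 2.2 -0.8  2.6] w 0.278 j [ 0.09  0.46 -0.54  1.71  0.27  1.05 -0.63]
1.7 (22, 80.00954996409497, 203.9080456201326) shift [-0.01  0.34  0.04] rot [-0.1 -0.2  0.2]
1.8 (22, 95.28448530583643, 201.14638278612023) shift [-0.   -1.19  0.32] rot [-0.1 -0.2  0.2]
1.9 (22, 110.20686973390211, 196.87651359154927) shift [-0.   -2.68  0.75] rot [-0.1 -0.2  0.2]
2.0 (22, 124.62760371577122, 191.14110115798064) shift [ 0.   -4.12  1.32] rot [-0.1 -0.2  0.2]
2.1 (22, 138.40260004435794, 183.99745183057541) shift [ 0.01 -5.5   2.04] rot [-0.1 -0.2  0.2]
2.2 (22, 151.3942235097552, 175.51694259203646) shift [ 0.01 -6.79  2.89] rot [-0.1 -0.2  0.2]
2.3 (22, 163.4726661047568, 165.78430788739155) shift [ 0.01 -8.    3.86] rot [-0.1 -0.2  0.2]
```

View pics/w5.png

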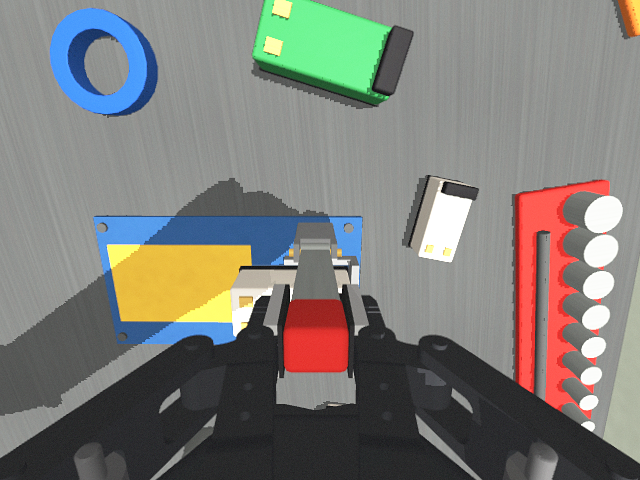

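Emit:
arm_command(
  moves=[
    [0,-0.4,0.1,0,0,0,10],
    [0,-1.2,0.3,0,0,0,10],
    [0,-2.7,0.75,0,0,0,10],
    [0,-4.1,1.3,0,0,0,10],
    [0,-5.5,2,0,0,0,10],
    [0,-6.8,2.9,0,0,0,10],
    [0,-7.4,3.4,0,0,0,10],
    [0,-7.8,3.7,0,0,0,10],
    [0,-8,3.9,0,0,0,10],
    [0,-8,3.9,0,0,0,10],
  ],
)

```text
t: 7.33
eef_pos: [0.6089, 0.2111, 0.1656]
eef_rot: [-0.002, 0.999, -0.047, 0.002]
contact_force: [3.3, 1.9, 3.1]
gripper_width: 0.273
```

```bash
python3 -c "
from go import *
where()
s=snapshot('wrist');cv2.imwrite('pics/w6.png',s['img'][:,:,::-1])
s=snapshot('scene');cv2.imwrite('pics/s6.png',s['img'][:,:,::-1])
where()
for a in np.arange(2.3,2.4,.05): print(round(a,2),end=' ');show((22,float(60-155.3*np.cos(a)),float(50.2+155*np.sin(a))),0)"
```

```text
t 7.33 holder TCP mm [ 22.1 165.1 165.6] F [3.3 1.9 3.1] w 0.273 j [-0.05  0.54 -0.53  1.67  0.31  1.01 -0.78]
t 7.43 holder TCP mm [ 22.1 164.8 165.9] F [3.5 3.4 4.3] w 0.275 j [-0.05  0.54 -0.53  1.67  0.31  1.01 -0.78]
2.3 (22, 163.47266610475668, 165.78430788739166) shift [-0.01  0.13  0.01] rot [-0.2 -0.2  0.2]
2.35 (22, 169.13134082293288, 160.47836968258093) shift [-0.01 -0.44  0.54] rot [-0.2 -0.2  0.2]
2.4 (22, 174.51724402355538, 154.89679298542845) shift [-0.01 -0.97  1.1 ] rot [-0.2 -0.2  0.2]
```

View pics/w6.png

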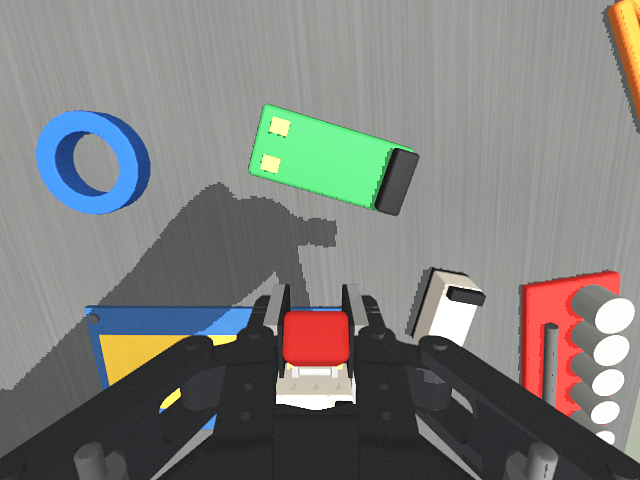

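View pics/s6.png

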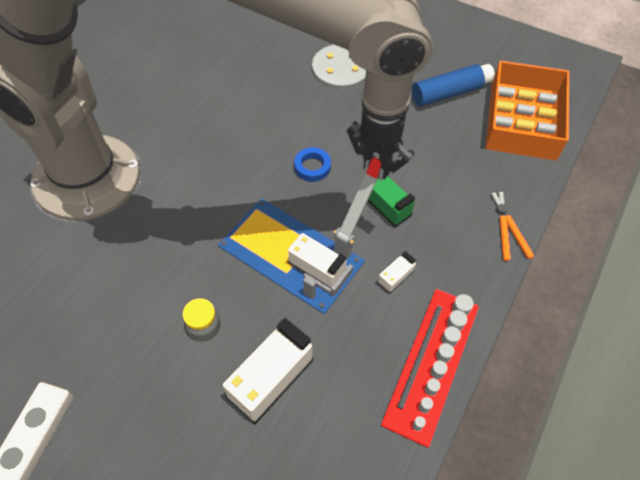

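Emit:
arm_command(
  moves=[
    [0,-0.1,0.1,0,0,0,10],
    [0,-0.2,0.3,0,0,0,10],
    [0,-0.3,0.4,0,0,0,10],
    [0,-0.4,0.5,0,0,0,10],
    [0,-0.5,0.6,0,0,0,10],
    [0,-0.5,0.6,0,0,0,10],
    [0,-0.5,0.6,0,0,0,10],
    [0,-0.5,0.6,0,0,0,10],
    [0,-0.5,0.6,0,0,0,10],
    [0,-0.5,0.6,0,0,0,10],
  ],
)

```text
t: 8.27
eef_pos: [0.6093, 0.2142, 0.1626]
eef_rot: [-0.001, 0.999, -0.048, 0.002]
contact_force: [-5.5, -5.5, 21.6]
gripper_width: 0.275
```

```bash
python3 -c "
from go import *
where()"
```

```text
t 8.27 holder TCP mm [ 22.3 168.1 162.6] F [-5.5 -5.5 21.6] w 0.275 j [-0.06  0.55 -0.53  1.67  0.32  1.01 -0.79]
```

Emit:
arm_command(
  moves=[
    [0,0,0,0,0,0,70],
    [0,0,0,0,0,0,70],
    [0,0,0,0,0,0,70],
    [0,0,0,0,0,0,70],
    [0,0,-1,0,0,0,70],
    [0,0,-3,0,0,0,70],
    [0,0,-5,0,0,0,70],
    [0,0,-7,0,0,0,70],
    [0,0,-8,0,0,0,70],
    [0,0,-8,0,0,0,70],
  ],
)

```text
t: 9.1
eef_pos: [0.6101, 0.215, 0.2455]
eef_rot: [-0.002, 0.999, -0.047, 0.004]
contact_force: [0.2, 0.2, -0.2]
gripper_width: 0.696
```

```bash
python3 -c "
from go import *
where()
s=snapshot('wrist');cv2.imwrite('pics/w7.png',s['img'][:,:,::-1])
s=snapshot('scene');cv2.imwrite('pics/s7.png',cv2.resize(s['img'][130:320,200:440,::-1],None,fx=3,fy=3))
for a in(2.1,2.2,2.3): print(a,proj(s,H2W(h,np.array([[22,60-172*np.cos(a),71+172*np.sin(a)]])/1e3)))
show((-20,0,250),90);show((-20,0,250),-90);where()"
```

```text
t 9.1 holder TCP mm [ 23.  169.1 245.5] F [ 0.2  0.2 -0.2] w 0.696 j [-0.04  0.47 -0.55  1.59  0.27  1.15 -0.75]
2.1 [[372.17083228 161.45869433]]
2.2 [[375.8463568  159.76366847]]
2.3 [[379.07858011 158.91865139]]
(-20, 0, 250) shift [-4.2  16.78 -0.82] rot [  0.1  -0.2 -89.9]
(-20, 0, 250) shift [-4.2  16.78 -0.82] rot [-0.2 -0.1 90.1]
t 9.2 holder TCP mm [ 21.7 167.8 242.2] F [-0.2  0.1  0.6] w 0.699 j [-0.04  0.47 -0.55  1.59  0.27  1.15 -0.75]
```

View pics/w7.png

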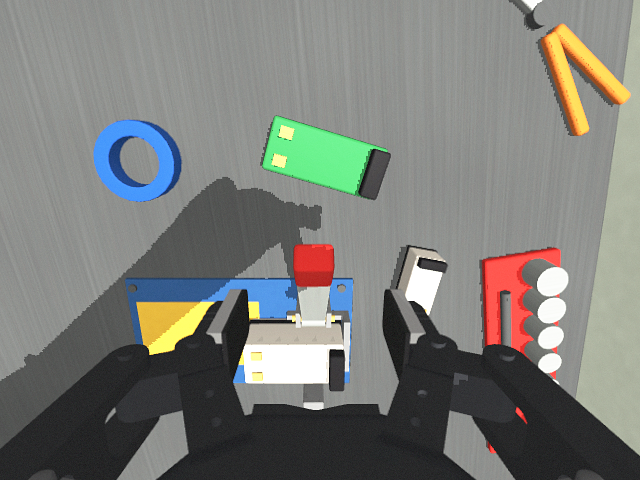

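View pics/s7.png

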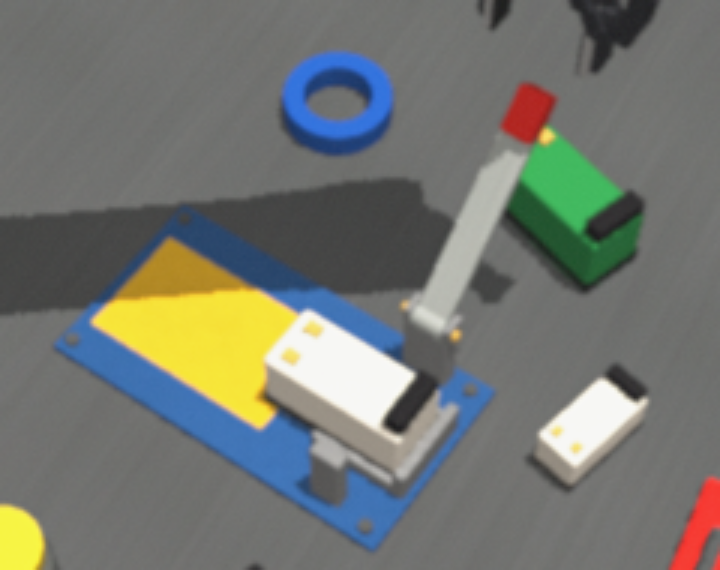

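Bar end sits at scene (380,160), matching 2.3 rad. Now the pack.

Emit:
arm_command(
  moves=[
    [-0.5,1.7,-0.8,0,0,-7,80],
    [-1,3.4,-0.8,0,0,-14,80],
    [-1.5,5,-0.8,0,0,-21,80],
    [-2,6.7,-0.8,0,0,-28,80],
    [-2.5,8.4,-0.8,0,0,-35,80],
    [-3,10,-0.8,0,0,-42,80],
    [-3.5,11.7,-0.5,0,0,-49,80],
    [-4,13.4,0,0,0,-56,80],
    [-4.5,15,0.5,0,0,-63,80],
    [-5,16.8,1,0,0,-70,80],
  ],
)

```text
t: 10.03
eef_pos: [0.5417, 0.0507, 0.23]
eef_rot: [0.0, 0.844, 0.537, 0.001]
contact_force: [0.0, -0.1, -0.3]
gripper_width: 0.804
```

```bash
python3 -c "
from go import *
where();show((-28,0,180),90)"
```

```text
t 10.03 holder TCP mm [-29.2  -1.1 230. ] F [ 0.  -0.1 -0.3] w 0.804 j [ 0.44  0.37 -0.81  1.83  0.3   1.07  0.65]
(-28, 0, 180) shift [0.13 0.07 5.  ] rot [  0.1  -0.1 -19.5]
```

Emit:
arm_command(
  moves=[
    [0.1,0.1,1,0,0,-6,80],
    [0.1,0.1,2,0,0,-12,80],
    [0.1,0.1,3,0,0,-18,80],
    [0.1,0.1,4,0,0,-19.5,80],
    [0.1,0.1,4.5,0,0,-19.5,80],
    [0.1,0.1,5,0,0,-19.5,80],
    [0.1,0.1,5,0,0,-19.5,80],
    [0.1,0.1,5,0,0,-19.5,80],
    [0.1,0.1,5,0,0,-19.5,80],
    [0.1,0.1,5,0,0,-19.5,80],
  ],
)

```text
t: 10.87
eef_pos: [0.5435, 0.0515, 0.1806]
eef_rot: [0.001, 0.741, 0.672, 0.001]
contact_force: [-0.7, 0.3, -0.3]
gripper_width: 0.795
```

```bash
python3 -c "
from go import *
where();show((-28,0,22),90)
s=snapshot('wrist');cv2.imwrite('pics/w8.png',s['img'][:,:,::-1]);pickle.dump(s,open('w8.pkl','wb'))
print(proj(s,H2W(h,np.array([[-55,25,66],[-55,-25,66],[55,25,66],[55,-25,66],[-195,45,6],[-195,-45,6]])/1e3)).round(1))"
```

```text
t 10.87 holder TCP mm [-2.750e+01 -1.000e-01  1.806e+02] F [-0.7  0.3 -0.3] w 0.795 j [ 0.46  0.45 -0.85  1.88  0.4   0.99  0.91]
(-28, 0, 22) shift [-0.   -0.09 15.86] rot [ 0.2 -0.1 -0. ]
[[349.2 197.5]
 [282.5 197.5]
 [345.4 326.4]
 [286.2 326.4]
 [371.9  11.1]
 [259.6  11.1]]
```

View pics/w8.png

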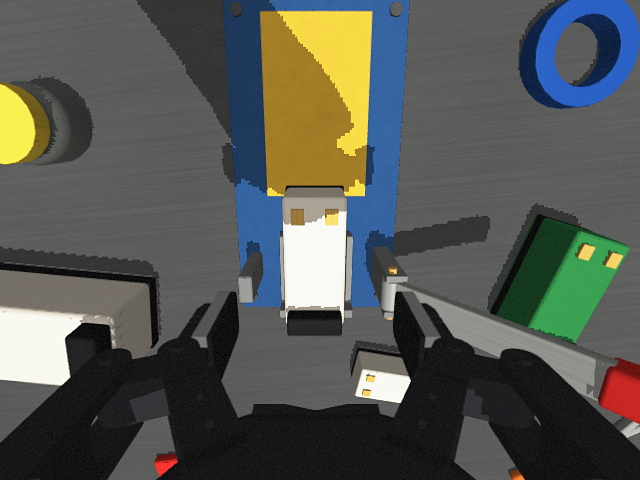

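Emit:
arm_command(
  moves=[
    [0,-0.1,1,0.2,0,0,80],
    [0,-0.1,3,0.2,0,0,80],
    [0,-0.1,5,0.2,0,0,80],
    [0,-0.1,7,0.2,0,0,80],
    [0,-0.1,9,0.2,0,0,80],
    [0,-0.1,11,0.2,0,0,80],
    [0,-0.1,12,0.2,0,0,80],
    [0,-0.1,12,0.2,0,0,80],
    [0,-0.1,12,0.2,0,0,80],
    [0,-0.1,12,0.2,0,0,80],
  ],
)

```text
t: 11.75
eef_pos: [0.5435, 0.052, 0.0615]
eef_rot: [-0.0, 0.741, 0.672, 0.001]
contact_force: [0.0, 0.6, 0.1]
gripper_width: 0.798
```

```bash
python3 -c "
from go import *
where();show((-28,0,24),90)
s=snapshot('wrist');cv2.imwrite('pics/w9.png',s['img'][:,:,::-1])"
```

```text
t 11.75 holder TCP mm [-27.6   0.3  61.5] F [0.  0.6 0.1] w 0.798 j [ 0.36  0.61 -0.74  1.96  0.57  0.79  0.77]
(-28, 0, 24) shift [-0.04 -0.05  3.75] rot [ 0.  -0.1 -0. ]
```

View pics/w9.png

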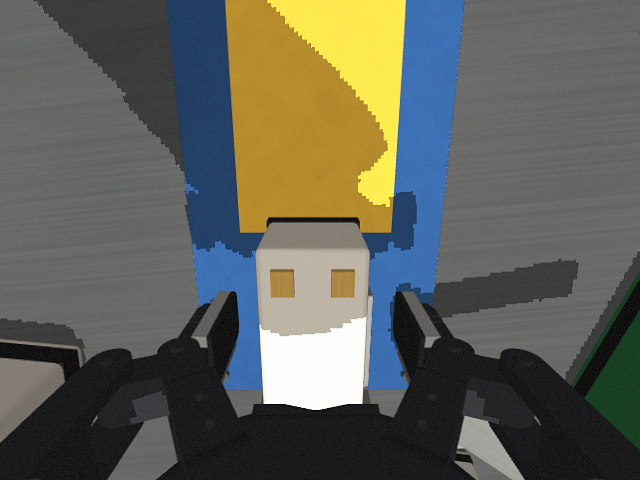

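Emit:
arm_command(
  moves=[
    [0,0,1,0,0,0,80],
    [0,0,2.5,0,0,0,80],
    [0,0,3.7,0,0,0,80],
    [0,0,3.7,0,0,0,80],
    [0,0,3.7,0,0,0,80],
    [0,0,3.7,0,0,0,68],
    [0,0,3.7,0,0,0,50],
    [0,0,3.7,0,0,0,45],
    [0,0,3.7,0,0,0,45],
    [0,0,3.7,0,0,0,45],
  ],
  squeeze=35,
)

```text
t: 12.63
eef_pos: [0.5439, 0.0518, 0.025]
eef_rot: [0.0, 0.741, 0.672, 0.001]
contact_force: [-0.7, -0.6, 1.9]
gripper_width: 0.581
```

```bash
python3 -c "
from go import *
where();show((-147,0,24),90);show((-100,0,24),90)
s=snapshot('wrist');cv2.imwrite('pics/w10.png',s['img'][:,:,::-1])"
```

```text
t 12.63 holder TCP mm [-27.1   0.2  25. ] F [-0.7 -0.6  1.9] w 0.581 j [ 0.33  0.66 -0.69  1.98  0.63  0.73  0.72]
(-147, 0, 24) shift [ -0.03 -11.99   0.08] rot [ 0.1 -0.1 -0. ]
(-100, 0, 24) shift [-0.03 -7.29  0.09] rot [ 0.1 -0.1 -0. ]
```

View pics/w10.png

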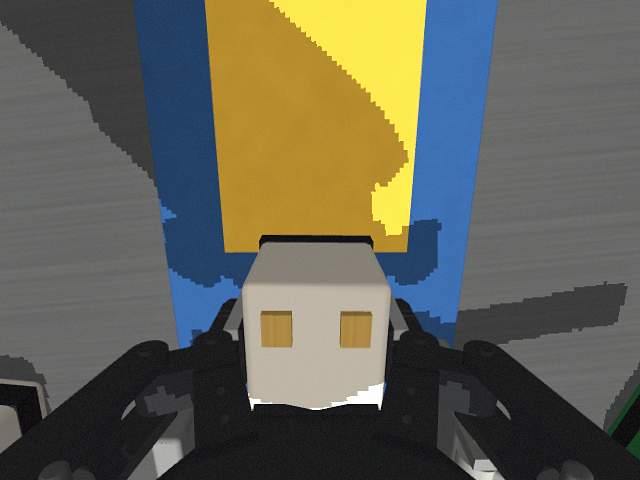

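Emit:
arm_command(
  moves=[
    [0,-0.3,0.05,0,0,0,45],
    [0,-0.8,0.05,0,0,0,45],
    [0,-1.4,0.05,0,0,0,45],
    [0,-2.1,0.05,0,0,0,45],
    [0,-2.8,0.05,0,0,0,45],
    [0,-3.5,0.05,0,0,0,45],
    [0,-4.2,0.05,0,0,0,45],
    [0,-4.8,0.05,0,0,0,45],
    [0,-5.2,0.05,0,0,0,45],
    [0,-5.4,0.05,0,0,0,45],
  ],
)

```text
t: 13.52
eef_pos: [0.4901, 0.0575, 0.025]
eef_rot: [0.001, 0.741, 0.672, 0.002]
contact_force: [5.7, 0.2, 3.3]
gripper_width: 0.581
```

```bash
python3 -c "
from go import *
where();show((-146,0,24.5),90)
s=snapshot('wrist');cv2.imwrite('pics/w11.png',s['img'][:,:,::-1])"
```

```text
t 13.52 holder TCP mm [-81.2   0.6  25. ] F [5.7 0.2 3.3] w 0.581 j [ 0.32  0.6  -0.7   2.1   0.63  0.66  0.66]
(-146, 0, 24.5) shift [-0.06 -6.48  0.03] rot [ 0.2 -0.1 -0. ]
```

View pics/w11.png

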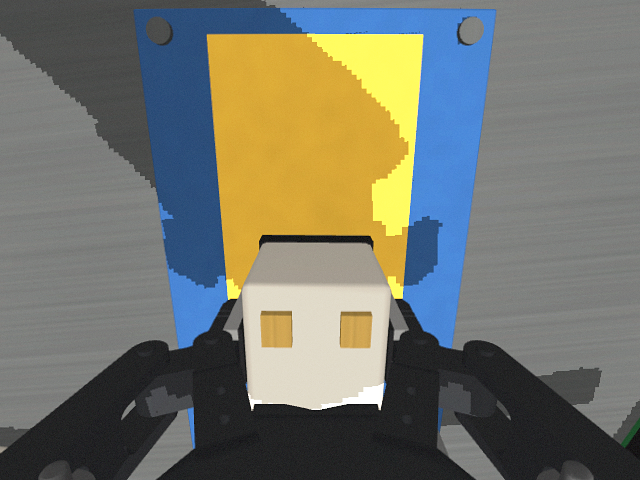

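Emit:
arm_command(
  moves=[
    [-0.05,-0.5,0.05,0.1,0,0,45],
    [-0.05,-1.2,0.05,0.1,0,0,45],
    [-0.05,-1.9,0.05,0.1,0,0,45],
    [-0.05,-2.6,0.05,0.1,0,0,45],
    [-0.05,-3.3,0.05,0.1,0,0,45],
    [-0.05,-4,0.05,0.1,0,0,45],
    [-0.05,-4.8,0.05,0.1,0,0,45],
    [-0.05,-5.5,0.05,0.1,0,0,45],
    [-0.05,-6.1,0.05,0.1,0,0,45],
    [-0.05,-6.5,0.05,0.1,0,0,45],
  ],
)

```text
t: 14.4
eef_pos: [0.4256, 0.0637, 0.025]
eef_rot: [0.001, 0.74, 0.672, 0.002]
contact_force: [6.4, -0.4, 5.8]
gripper_width: 0.587
```

```bash
python3 -c "
from go import *
where();show((-147,0,24.5),90)
s=snapshot('wrist');cv2.imwrite('pics/w12.png',s['img'][:,:,::-1])
s=snapshot('top');cv2.imwrite('pics/t12.png',cv2.resize(s['img'][150:350,220:420,::-1],None,fx=3,fy=3));where()"
```

```text
t 14.4 holder TCP mm [-146.1    0.6   25. ] F [ 6.4 -0.4  5.8] w 0.587 j [ 0.31  0.52 -0.71  2.24  0.64  0.58  0.58]
(-147, 0, 24.5) shift [-0.06 -0.09  0.05] rot [ 0.2 -0.1  0. ]
t 14.5 holder TCP mm [-146.7    0.5   24.9] F [ 2.1  0.3 10. ] w 0.584 j [ 0.31  0.52 -0.71  2.24  0.64  0.58  0.58]
```

View pics/w12.png

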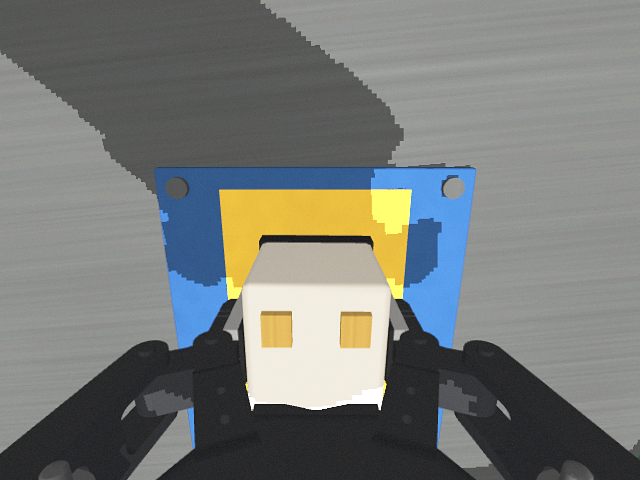

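View pics/t12.png

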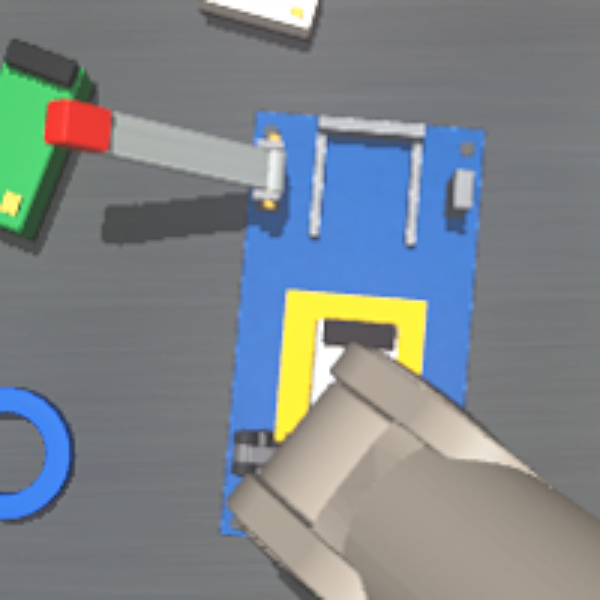

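Emit:
arm_command(
  moves=[
    [0,0,0,0,0,0,60],
    [0,0,0,0,0,0,75],
    [0,0,0,0,0,0,85],
    [0,0,0,0,0,0,85],
    [0,0,0,0,0,0,85],
    [0,0,0,0,0,0,85],
    [0,0,-1,0,0,0,85],
    [0,0,-3,0,0,0,85],
    [0,0,-5,0,0,0,85],
    [0,0,-7,0,0,0,85],
  ],
)

```text
t: 15.33
eef_pos: [0.4241, 0.0637, 0.0954]
eef_rot: [-0.0, 0.74, 0.672, 0.001]
contact_force: [0.4, -0.2, 1.2]
gripper_width: 0.849
```

Emit:
arm_command(
  moves=[
    [0,0,-2,0,0,0,85],
    [0,0,-5,0,0,0,85],
    [0,0,-8,0,0,0,85],
    [0,0,-10,0,0,0,85],
    [2,1,-11,0,0,0,85],
    [5,2,-11,0,0,0,85],
    [8,3,-11,0,0,0,85],
    [11,4,-11,0,0,0,85],
    [14,5,-11,0,0,0,85],
    [16,5,-11,0,0,0,85],
  ],
)

```text
t: 16.17
eef_pos: [0.4905, 0.2206, 0.2057]
eef_rot: [-0.001, 0.74, 0.672, 0.002]
contact_force: [0.5, 0.3, 0.6]
gripper_width: 0.852
```

```bash
python3 -c "
from go import *
where()
for n in ('top','scene','wrist'):
  s=snapshot(n);cv2.imwrite(f'pics/{n}13.png',s['img'][:,:,::-1]);pickle.dump(s,open(n+'13.pkl','wb'));
where()"
```

```text
t 16.17 holder TCP mm [-96.7 163.  205.7] F [0.5 0.3 0.6] w 0.852 j [ 0.2   0.43 -0.93  1.87  0.4   1.04  0.58]
t 16.32 holder TCP mm [-98.6 162.  205.5] F [0.1 0.2 0.3] w 0.849 j [ 0.21  0.43 -0.94  1.87  0.39  1.04  0.59]
```

View pics/top13.png

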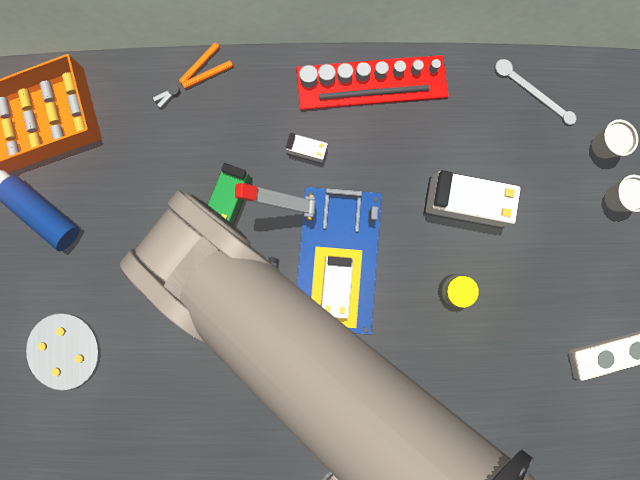

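View pics/scene13.png

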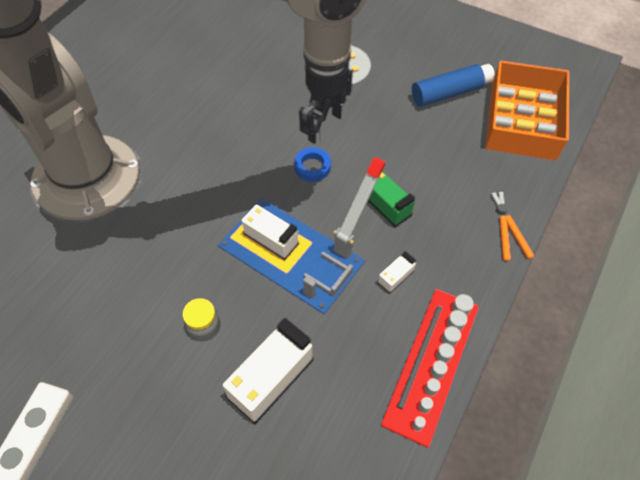

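```bash
python3 -c "
from go import *
import numpy as np
out=[]
for n,(x,y,w,hh) in (('top',(285,180,110,160)),('scene',(215,150,170,160))):
  s=pickle.load(open(n+'13.pkl','rb'));k=4 if n=='top' else 4
  c=cv2.resize(s['img'][y:y+hh,x:x+w,::-1],None,fx=k,fy=k)
  for z,cx,a,b,col in((66,-119,55,25,(255,0,255)),(6,-119,55,25,(0,255,0)),(6,-120,75,45,(0,0,255))):
    p=proj(s,H2W(h,np.array([[cx-a,-b,z],[cx-a,b,z],[cx+a,b,z],[cx+a,-b,z]])/1e3));p=((p-[x,y]+.5)*k-.5).round().astype(int)
    cv2.polylines(c,[p.reshape(-1,1,2)],True,col,1)
  out.append(c[:600])
m=np.hstack([out[0][:600],out[1][:600]]);m=cv2.resize(m,None,fx=.7,fy=.7);print(m.shape);cv2.imwrite('pics/chk.png',m)"
```

```text
(420, 784, 3)
```

View pics/chk.png

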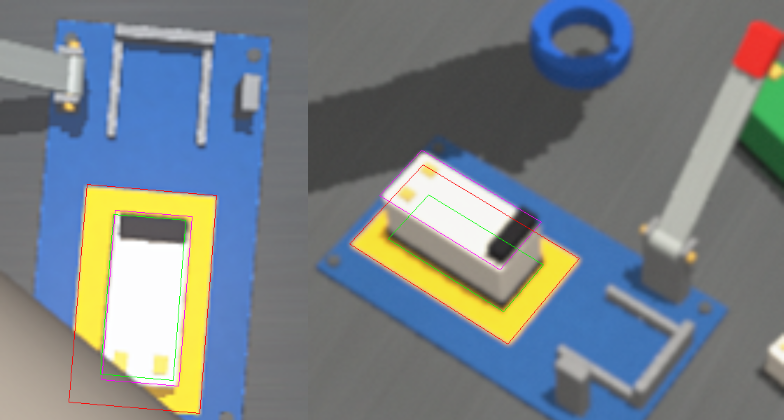

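The pack matches the predicted pose in both views. The spare hasn't moved, the bar is up and the gripper is clear.

```bash
python3 -c "
from rig import *
print(sign_off())"
```

```text
the job is handed in; nothing more can be done
None
```

The job is done and handed in after about 16.3 s, well inside the 53 s limit; the sign-off gives no verdict.

- **Bar:** I pinched it by the red block and swung it until the end stop resisted with about 22 N, then let go. Its tip sat at scene pixel (380,160), which fits 2.3 rad, and later pictures still show it up.
- **Pack:** I gripped the white pack at its front end and slid it about 120 mm along the plate without lifting. I let go with its centre at about (-119, 0) mm in the holder frame.
- **Last checks:** The pack's outline, drawn from the arm's final position, matched the top and scene pictures to about 2 mm. It is wholly inside the yellow area and square to it by eye. In the top picture the arm hid part of one end. The green spare looks unmoved, the gripper was clear of everything, and no force reading between moves went above about 25 N.
- **Disagreements:** The two cameras placed the holder about 3 mm apart, so I used a joint fit of both. An early fit put the pack 2.5° askew in the bay, but the close wrist picture showed it straight.

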